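# Unlatch the thread case

## Robot

A 7-joint arm with a two-finger parallel gripper is mounted at the origin on a cart in front of the work surface, level with it; the furniture and walls round the work are solid. World frame = base frame: x ahead of the robot, y to its left, z up, the work surface at z = 0. Lengths are in m, angles in rad, forces in N, time in s.
With the tool pointing down it reaches from about 0.4 to 0.875 m from the base axis. Payload 19.3 kg.
Tool frame: the origin (TCP) lies on the mounting face of the last link; the fingertips stand 173 mm ahead of it and the grasp point (between the pads) lies 155 mm ahead of it (bot.grip_point_offset is the distance from the TCP to the grasp point, in m); z points along the fingers, y is the line along which they close (so a half turn about z gives the same grasp; the last joint's range is limited). The gripper opens to 85 mm and grips with 20 to 120 N. Pads are 22 mm wide; open, the fingers measure 114 mm over their backs; the gripper's body (76 mm by 85 mm) begins 54 mm behind the grasp point. The pads swing forward as they close: fully open they stand 13 mm farther back than shut.
Start: joints at [-1.327, 0.521, -0.036, 1.599, 0.021, 1.021, -0.113], TCP at [0.193, 0.594, 0.405] pointing down, gripper open.
Joint ranges: [-2.91, 2.91], [-0.3, 2.13], [-1.5, 1.42], [0.17, 2.43], [-1.26, 4.41], [0.16, 1.93], [-2.52, 2.52]. Speed limits (rad/s): [1.89, 1.89, 2.39, 2.39, 3.01, 3.01, 3.01].

## Interface

Orientations are given as [roll, pitch, yaw] about the fixed x, y, z axes, in that order (R = Rz(yaw) Ry(pitch) Rx(roll)).
In Python, from workcell import bot gives the robot as it stands.
- The arm moves only by the tool arm_command, never from a script. Its argument "deltas" is a list of rows, each a list of 3 entries, a list of its own where there are three numbers: the shift along the tool's x, y, z in cm, then the turn, a rotation vector about the tool's x, y, z in rad, then the finger opening in cm, from 0 to 8.54. In form: [[[tx, ty, tz], [rx, ry, rz], claw], ...]. A call has 1 to 20 rows; each row shifts and turns the commanded pose from where the row before left it, along the tool's axes as they then stand; what a row does not reach is not made up. A row lasts 1/10 s, in which the tool goes at most 50 mm and 8.59 degrees, less where a joint would pass 70% of its speed; a pose out of reach is approached as far as the arm can. A call with a gripper value outside its range is refused whole. The fingers move at their own pace and stop on an object; "newtons" is the grip in N (left out, the last holds). Time passes only in rows, so rows that do not move let the fingers close. It gives the time, the measured TCP pose, the force, the opening and the grip force at its end, in the units of the state.
- bot.observe(): the state, without advancing time (a new reading comes with each control period).
- bot.grab_frame(name): name is "side" or "top" or "wrist"; returns a dict with "frame" (420x560x3 uint8, red, green, blue), "K" (3x3 intrinsics, pixels), "rvec" (rotation vector, rad) and "tvec" (3), from world to camera coordinates, as OpenCV has them; the wrist camera has in their place "T_tool_cam" (4x4, takes a point from camera to tool coordinates, whose origin is the TCP and whose axes are the flange's). Camera axes: x right, y down, z forward; pixel columns grow to the right and rows downward; lengths in m; the calibration is good to about 2 mm. A picture is of the moment at which its call begins: read the wrist's pose just before it. There is no depth.
- bot.job_done(): hands the job in; it is judged then, once.
Trained networks look in a picture, given as the dict that the camera call returned (one of the last four; its "shot" number tells which), for a name from the list of things; names that differ only in an ending like _2 or _b are one class to them, and where a whole thing is asked for, a point or a joint stands for the part that bears it (a point fixed in the world has none). Each returns a list of dicts, best first, with "p" (0 to 1); they miss things now and then, are a little off and sometimes report something else, mostly with a low value. They report only what shows in the picture. A call takes as long as a camera call.
- bot.find_in(name, picture): "rect" ([left, top, width, height] in pixels, round what is visible of it).
- bot.mark_of(name, picture): "at" ([column, row] in pixels: a listed point, or the origin of a listed thing).
The state is a dict: "clock": time; "qpos": joint angles; "qd": joint speeds; "joint_efforts": joint torques, N m; "position": TCP position; "tool_rot": TCP orientation; "force": force on the tool from outside, world axes, zero at the start; "moment": the same for the moment, N m; "grip_width": finger opening in m; "finger_force": force on a finger pad.
Only numpy, scipy, OpenCV 4.12 (cv2) and the standard library are available. Lean on these libraries where they do the work, as an engineer would, in place of code of your own. Each camera call takes 0.05 s, during which the arm holds its last target. There are 200 camera calls.

## Task

Two flat cases with clear-windowed doors lie on the worktop; open the one that holds the thread spools: give its latch knob a quarter turn clockwise, until the pointer is at the green dot, and let go so that its door springs ajar. Leave the case of clothes pegs latched, with its knob as it is.

Things in the scene. Friction and masses are not known exactly. Their poses are not given: they have to be found in the camera images.
- spool_grip (a point): Latch knob of the thread case: black bar grip 44 x 14 mm, 26 mm high, on a round skirt 36 mm across, 6 mm high. The point is on the knob's axis, 13 mm below the bar's top, 20 mm above the flat door top (72 mm above the worktop while shut). z: turning axis, up while shut; x: along the bar, white pointer at its -x end; y: across the 14 mm flats. Turns with the knob, rises with the door.
- spool_case: Case of coloured thread spools lying under a clear window: white, 200 (x) x 160 (y) x 72 mm with its grey door, fixed to the worktop. Origin under its centre, +x toward the hinge at the far edge, z up. The knob's axis is on its middle line, 68 mm from the centre toward -x. It stands left or right, turned up to 17 degrees; a like case full of clothes pegs stands beside it.
- spool_knob (a joint): Turn of that knob, rad: 0 with the pointer at the red dot (toward the case's front edge, latched), growing clockwise seen from above to 1.57 with the pointer at the green dot (stop). Friction about 0.04 N m; it stays where it is left. Its cam frees the door at about 1.1 rad. Starts between 0 and 0.15.
- spool_door (a joint): Opening of the thread case's door, rad: 0 shut, 0.45 at its stop. Latched until the cam frees it; then, once the knob is let go and nothing is in the way above, a weak spring (under 1 N at the front edge) lifts the front edge by itself within about two seconds, some 80 mm, and holds it there.
- peg_knob (a joint): Turn of the knob on the other case, the one of clothes pegs, same scale: starts between 0 and 0.15 and shall stay there, latched.

How it is judged:
At the end, for the whole second after the job is handed in: The knob of the thread case is turned past 1.0 rad (57 degrees), its door stands ajar by more than 0.3 rad and has come to rest, and the knob of the peg case is still within 0.4 rad of its latched position (value of joint spool_knob above 1 rad and value of joint spool_door above 0.3 rad and velocity of joint spool_door below 0.1 rad/s and value of joint peg_knob below 0.4 rad); the robot touches nothing.
It fails at once if the knob of the peg case was turned (past 0.4 rad) (value of joint peg_knob above 0.4 rad).
It also fails if it takes over 32 s, if anything falls off the work surface, if the arm or the gripper's body presses on something with over 40 N, if the wrist force passes 120 N, or if a joint passes its speed limit or range.

## Working session

There is one attempt and no reset: what is moved stays moved. The work goes in short steps, Python scripts to look and compute and a tool call to move; the robot and the scene stay as the last step left them, time stands still between calls to the robot, and variables do not carry over. Pictures are saved under pics/ and viewed, at most 10 in all, crops included, and the job is handed in when it is done.

Besides the shell and the picture viewer there is one more tool, called after "Emit:" as name(argument=value, ...) on one line, values as JSON. arm_command: Moves the arm, as the interface text tells. Its arguments: {"type":"object","properties":{"deltas":{"type":"array","items":{"type":"array"}},"newtons":{"type":"number"}},"required":["deltas"]}

```bash
mkdir -p pics; ls; python3 - <<'E'
from workcell import bot
import cv2,numpy as np
s=bot.observe(); print({k:np.round(s[k],3).tolist() for k in('clock','position','tool_rot','grip_width')})
ims=[]
for n in('top','side'):
    f=bot.grab_frame(n); im=cv2.cvtColor(f['frame'],cv2.COLOR_RGB2BGR); cv2.imwrite(f'pics/{n}.png',im)
    print(n,f['K'].tolist(),f['rvec'],f['tvec'])
    for t in('spool_grip','spool_case','peg_knob'):
        print(t,bot.find_in(t,f)[:3],bot.mark_of(t,f)[:3])
E
```

```text
pics
{'clock': 0.0, 'position': [0.193, 0.594, 0.404], 'tool_rot': [-3.14, 0.0, 2.828], 'grip_width': 0.085}
top [[489.2706995714842, 0.0, 285.8093638064139], [0.0, 489.2706995714842, 207.70411288790845], [0.0, 0.0, 1.0]] [ 2.13786004 -2.1403735   0.16535029] [0.01337179 0.53459615 0.9038199 ]
spool_grip [{'rect': [393.1, 253.4, 21.8, 26.4], 'p': 0.91}] [{'at': [406.8, 265.0], 'p': 0.65}]
spool_case [] [{'at': [392.3, 231.7], 'p': 0.55}]Traceback (most recent call last):
  File "<stdin>", line 9, in <module>
ValueError: it knows: spool_case, spool_grip
```

View pics/top.png

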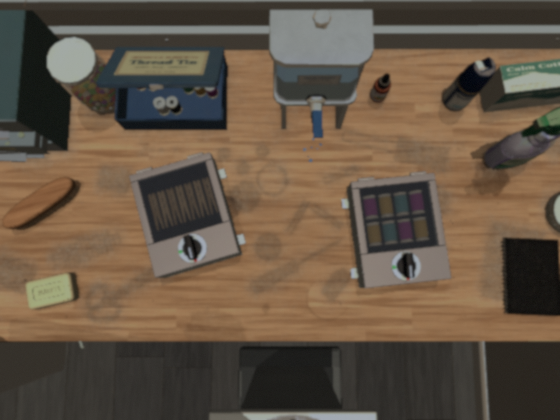

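The top view shows the thread spools in the right-hand case, with its knob at about (407,265). The peg case is on the left, with its knob at about (192,248). Next I'll work out the world position and zoom in on the knob.

```bash
cat > h.py <<'E'
from workcell import bot
import cv2,numpy as np
from scipy.spatial.transform import Rotation as R
def ray(f,px,z,s=None):
    d=np.linalg.inv(f['K'])@[px[0],px[1],1]
    if 'rvec' in f:
        r=cv2.Rodrigues(np.array(f['rvec'],float))[0]; o=-r.T@np.ravel(f['tvec']); d=r.T@d
    else:
        T=np.eye(4);T[:3,:3]=R.from_euler('xyz',s['tool_rot']).as_matrix();T[:3,3]=s['position']
        T=T@np.array(f['T_tool_cam']); o=T[:3,3]; d=T[:3,:3]@d
    return o+d*(z-o[2])/d[2]
E
python3 - <<'E'
from h import *
f=bot.grab_frame('top')
print('grip',ray(f,bot.mark_of('spool_grip',f)[0]['at'],.072))
print('case',ray(f,bot.mark_of('spool_case',f)[0]['at'],0))
# door top corners read by eye
for p in[(350,183),(434,174),(449,277),(361,287)]: print(p,ray(f,p,.072))
print('peg knob',ray(f,(192,248),.072))
im=cv2.cvtColor(f['frame'],cv2.COLOR_RGB2BGR)[160:300,330:470]
cv2.imwrite('pics/crop.png',cv2.resize(im,(588,588),interpolation=cv2.INTER_CUBIC))
s=bot.observe();print(R.from_euler('xyz',s['tool_rot']).as_matrix().round(3))
E
```

```text
grip [ 0.42473432 -0.20772487  0.072     ]
case [ 0.49085719 -0.20059018  0.        ]
(350, 183) [ 0.57684506 -0.10836428  0.072     ]
(434, 174) [ 0.59397069 -0.26743906  0.072     ]
(449, 277) [ 0.40119686 -0.28557098  0.072     ]
(361, 287) [ 0.3833091  -0.12426935  0.072     ]
peg knob [0.45473853 0.18605887 0.072     ]
[[-0.951  0.309 -0.   ]
 [ 0.309  0.951 -0.   ]
 [ 0.    -0.    -1.   ]]
```

View pics/crop.png

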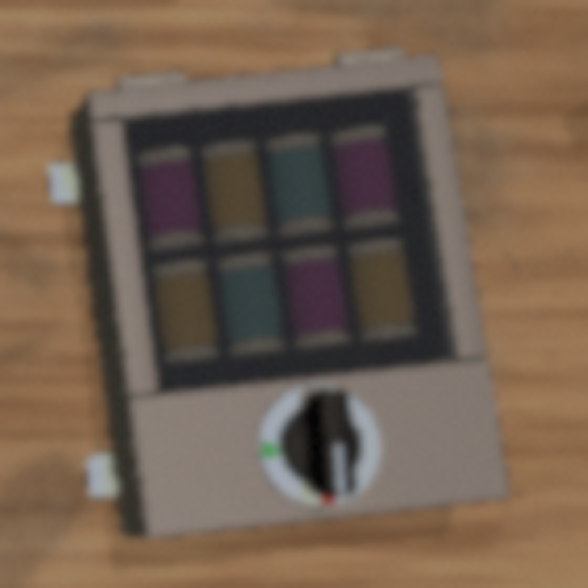

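The case is turned by about 5°. The green dot is on its +y side and the bar lies almost along the case's x axis. I'll take a grasp yaw of about 3.19 and arc over at height.

Emit:
arm_command(deltas=[[[0,0,0],[0,0,-0.12],8.5],[[0,0,0],[0,0,-0.12],8.5],[[0,0,0],[0,0,-0.12],8.5],[[-2.2,-3.2,0],[0,0,0],8.5],[[-2.2,-3.2,0],[0,0,0],8.5],[[-2.2,-3.2,0],[0,0,0],8.5],[[-2.2,-3.2,0],[0,0,0],8.5],[[-2.2,-3.2,0],[0,0,0],8.5],[[-2.2,-3.2,0],[0,0,0],8.5],[[-2.2,-3.2,0],[0,0,0],8.5],[[-2.2,-3.2,0],[0,0,0],8.5],[[-2.2,-3.2,0],[0,0,0],8.5],[[-2.2,-3.2,0],[0,0,0],8.5],[[-2.2,-3.2,0],[0,0,0],8.5]])

```text
clock: 1.85
position: [0.4517, 0.2526, 0.4049]
tool_rot: [3.141, 0.0, -3.095]
force: [0.1, 0.5, 0.1]
grip_width: 0.0853
finger_force: 0.0
```

Emit:
arm_command(deltas=[[[0.4,-3.8,0],[0,0,0],8.5],[[0.4,-3.8,0],[0,0,0],8.5],[[0.4,-3.8,0],[0,0,0],8.5],[[0.4,-3.8,0],[0,0,0],8.5],[[0.4,-3.8,0],[0,0,0],8.5],[[0.4,-3.8,0],[0,0,0],8.5],[[0.4,-3.8,0],[0,0,0],8.5],[[0.4,-3.8,0],[0,0,0],8.5],[[0.4,-3.8,0],[0,0,0],8.5],[[0.4,-3.8,0],[0,0,0],8.5],[[0.4,-3.8,0],[0,0,0],8.5],[[0.4,-3.8,0],[0,0,0],8.5],[[0,0,0],[0,0,0],8.5],[[0,0,0],[0,0,0],8.5]])

```text
clock: 3.25
position: [0.4238, -0.2042, 0.4047]
tool_rot: [3.142, -0.0, -3.097]
force: [0.7, 1.1, 0.7]
grip_width: 0.0849
finger_force: 0.0
```

```bash
python3 - <<'E'
from h import *
s=bot.observe(); f=bot.grab_frame('wrist')
print({k:np.round(s[k],3).tolist() for k in('clock','qpos','position','tool_rot')}); print(np.round(f['T_tool_cam'],3).tolist())
for m in bot.mark_of('spool_grip',f)[:3]: print(m, ray(f,m['at'],.072,s))
print(bot.find_in('spool_grip',f)[:2])
cv2.imwrite('pics/w1.png',cv2.cvtColor(f['frame'],cv2.COLOR_RGB2BGR))
E
```

```text
{'clock': 3.25, 'qpos': [0.154, 0.281, 0.206, 2.001, -0.075, 0.867, 2.016], 'position': [0.424, -0.204, 0.405], 'tool_rot': [3.142, -0.0, -3.097]}
[[0.0, -0.959, -0.284, 0.072], [1.0, 0.001, -0.0, 0.0], [0.001, -0.284, 0.959, 0.031], [0.0, 0.0, 0.0, 1.0]]
{'at': [278.0, 193.2], 'p': 0.98} [ 0.42957081 -0.2088066   0.072     ]
[{'rect': [261.1, 169.3, 37.4, 49.3], 'p': 0.65}]
```

View pics/w1.png

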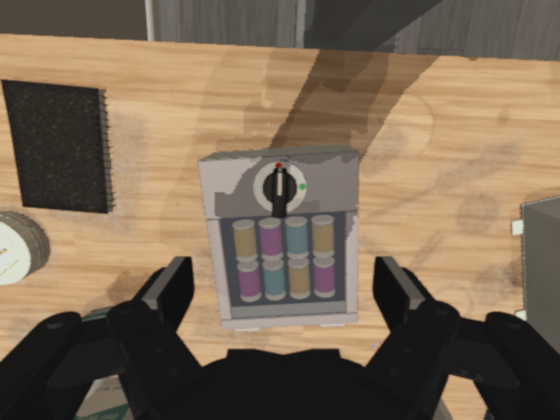

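The close view confirms the spool case. Its knob is at about (279,190), the pointer is at the red dot at the top, and the green dot is to the right. The bar is nearly along tool x. I'll go lower and measure once more.

Emit:
arm_command(deltas=[[[-0.3,-0.4,2],[0,0,0.04],8.5],[[0,0,3],[0,0,0],8.5],[[0,0,3],[0,0,0],8.5],[[0,0,1],[0,0,0],8.5],[[0,0,0],[0,0,0],8.5],[[0,0,0],[0,0,0],8.5]])

```text
clock: 4.0
position: [0.4276, -0.2074, 0.3157]
tool_rot: [-3.141, 0.001, -3.135]
force: [0.3, 0.0, 0.7]
grip_width: 0.085
finger_force: 0.0
```

```bash
python3 - <<'E'
from h import *
s=bot.observe(); f=bot.grab_frame('wrist')
Rt=R.from_euler('xyz',s['tool_rot']).as_matrix()
print({k:np.round(s[k],4).tolist() for k in('clock','position','tool_rot')})
m=bot.mark_of('spool_grip',f)
for a in m[:2]:
    p=ray(f,a['at'],.072,s); print(a,p,'tool delta cm',(Rt.T@(p-s['position'])*100).round(2))
im=cv2.cvtColor(f['frame'],cv2.COLOR_RGB2BGR)
u,v=map(int,m[0]['at']); cv2.imwrite('pics/w2.png',im[:,80:480])
# project expected axis ring: skirt circle at z=.058 about estimate
E
```

```text
{'clock': 4.0, 'position': [0.4276, -0.2074, 0.3157], 'tool_rot': [-3.1414, 0.0008, -3.1349]}
{'at': [282.5, 217.4], 'p': 0.62} [ 0.42885966 -0.20760075  0.072     ] tool delta cm [-1.100e-01 -1.000e-02  2.437e+01]
```

View pics/w2.png

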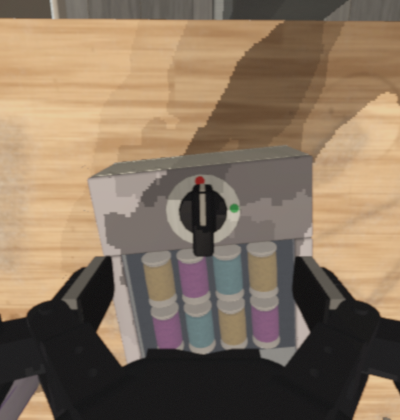

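The bar is vertical in the picture, with its centre at full-frame column 282, so it is aligned with the tool, and the position is within 1 mm. I'll descend to a grasp point at 80 mm (tips 62 mm, above the 58 mm skirt) and close.

Emit:
arm_command(deltas=[[[-0.1,0,2],[0,0,0],8.5],[[0,0,2],[0,0,0],8.5],[[0,0,2],[0,0,0],8.5],[[0,0,1],[0,0,0],8.5],[[0,0,1],[0,0,0],8.5],[[0,0,0],[0,0,0],4],[[0,0,0],[0,0,0],2.5],[[0,0,0],[0,0,0],0.5],[[0,0,0],[0,0,0],0.5],[[0,0,0],[0,0,0],0.5],[[0,0,0],[0,0,0],0.5],[[0,0,0],[0,0,0],0.5],[[0,0,0],[0,0,0],0.5],[[0,0,0],[0,0,0],0.5]], newtons=40)

```text
clock: 5.5
position: [0.4292, -0.2079, 0.2379]
tool_rot: [-3.141, 0.005, -3.136]
force: [-8.8, 7.2, 64.9]
grip_width: 0.0506
finger_force: 60.5
```

```bash
python3 - <<'E'
from h import *
s=bot.observe()
print({k:np.round(s[k],3).tolist() for k in('clock','position','force','moment','grip_width','finger_force')})
f=bot.grab_frame('wrist'); g=bot.grab_frame('side')
im=np.hstack([cv2.cvtColor(x['frame'],cv2.COLOR_RGB2BGR)[:,80:480] for x in (f,g)])
cv2.imwrite('pics/w3.png',im)
s=bot.observe()
print({k:np.round(s[k],3).tolist() for k in('clock','position','force','moment','grip_width','finger_force')})
E
```

```text
{'clock': 5.5, 'position': [0.429, -0.208, 0.238], 'force': [-8.774, 7.21, 64.88], 'moment': [2.033, 1.816, -0.166], 'grip_width': 0.051, 'finger_force': 60.499}
{'clock': 5.6, 'position': [0.429, -0.208, 0.238], 'force': [-9.165, 6.097, 63.9], 'moment': [2.039, 1.812, -0.098], 'grip_width': 0.051, 'finger_force': 60.498}
```

View pics/w3.png

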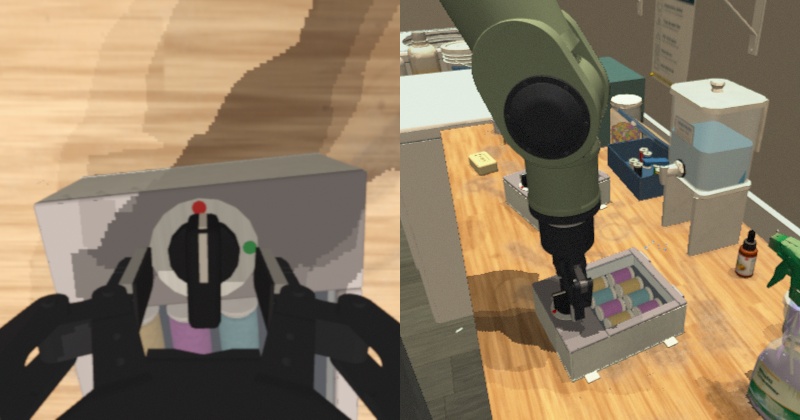

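The fingers stopped at 50 mm opening, with the tips pressing on the door or dial around the knob at 65 N. The knob itself is centred between them. I'll open, rise 6 mm and read the force.

Emit:
arm_command(deltas=[[[0,0,0],[0,0,0],7.5],[[0,0,0],[0,0,0],7.5],[[0,0,0],[0,0,0],7.5]], newtons=20)

```text
clock: 5.9
position: [0.4287, -0.208, 0.2358]
tool_rot: [-3.141, 0.002, -3.136]
force: [1.5, -3.8, 5.6]
grip_width: 0.0751
finger_force: 3.0
```

Emit:
arm_command(deltas=[[[0,0,-0.6],[0,0,0],5],[[0,0,0],[0,0,0],4],[[0,0,0],[0,0,0],3],[[0,0,0],[0,0,0],3],[[0,0,0],[0,0,0],3],[[0,0,0],[0,0,0],3]], newtons=20)

```text
clock: 6.5
position: [0.4283, -0.2077, 0.2412]
tool_rot: [-3.141, 0.001, -3.135]
force: [-1.8, 1.3, 13.7]
grip_width: 0.0518
finger_force: 22.2
```

I misread the geometry: 72 mm is the door top, so the grip point is at 92 mm. I'll open, rise clear and re-measure at that height.

Emit:
arm_command(deltas=[[[0,0,0],[0,0,0],8.5],[[0,0,-2],[0,0,0],8.5],[[0,0,-4],[0,0,0],8.5],[[0,0,-2],[0,0,0],8.5],[[0,0,0],[0,0,0],8.5],[[0,0,0],[0,0,0],8.5],[[0,0,0],[0,0,0],8.5]])

```text
clock: 7.2
position: [0.428, -0.2074, 0.3199]
tool_rot: [3.141, -0.001, -3.135]
force: [0.5, -0.5, -0.1]
grip_width: 0.0847
finger_force: 0.0
```

```bash
python3 - <<'E'
from h import *
s=bot.observe(); f=bot.grab_frame('wrist')
Rt=R.from_euler('xyz',s['tool_rot']).as_matrix()
print({k:np.round(s[k],4).tolist() for k in('clock','position','tool_rot','force')})
for a in bot.mark_of('spool_grip',f)[:2]:
    p=ray(f,a['at'],.092,s); print(a,p,'tool delta cm',(Rt.T@(p-s['position'])*100).round(2))
im=cv2.cvtColor(f['frame'],cv2.COLOR_RGB2BGR)[140:290,200:360]
cv2.imwrite('pics/w4.png',cv2.resize(im,None,fx=4,fy=4,interpolation=cv2.INTER_CUBIC)[:600])
t=bot.grab_frame('top'); print('top@start',ray(t,(406.8,265),.092))
E
```

```text
{'clock': 7.2, 'position': [0.428, -0.2074, 0.3199], 'tool_rot': [3.1412, -0.0014, -3.1352], 'force': [0.46, -0.4603, -0.0831]}
{'at': [282.8, 215.3], 'p': 0.72} [ 0.42179846 -0.20721423  0.092     ] tool delta cm [5.900e-01 1.000e-02 2.279e+01]
top@start [ 0.42230006 -0.20443969  0.092     ]
```

View pics/w4.png

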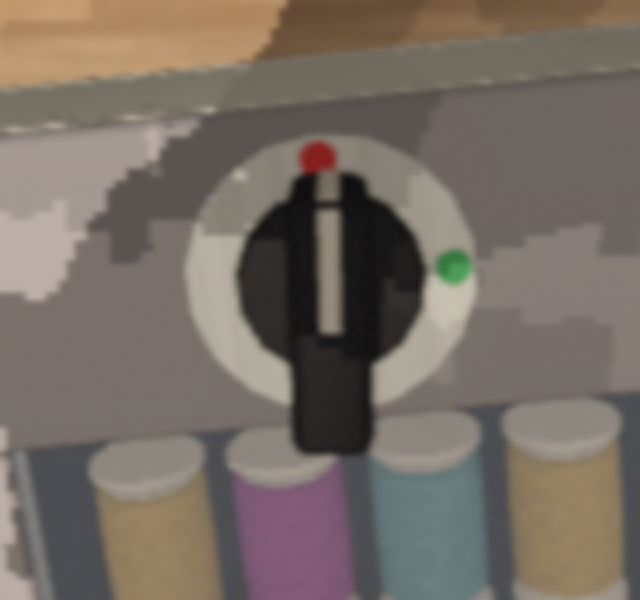

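Both cameras now agree on (0.422, −0.207), and the knob is undisturbed at the red dot. I'll descend to TCP z 0.255 and grip.

Emit:
arm_command(deltas=[[[0.6,0,1.5],[0,0,0],8.5],[[0,0,2],[0,0,0],8.5],[[0,0,2],[0,0,0],8.5],[[0,0,1],[0,0,0],8.5],[[0,0,0],[0,0,0],4],[[0,0,0],[0,0,0],2.5],[[0,0,0],[0,0,0],1],[[0,0,0],[0,0,0],1],[[0,0,0],[0,0,0],1],[[0,0,0],[0,0,0],1],[[0,0,0],[0,0,0],1]], newtons=30)

```text
clock: 8.45
position: [0.4223, -0.2077, 0.2559]
tool_rot: [-3.141, 0.001, -3.135]
force: [0.2, -0.5, 1.3]
grip_width: 0.0133
finger_force: 34.2
```

The grip is on the 14 mm flats with little side force. Now I'll turn it clockwise, which is + about tool z.

Emit:
arm_command(deltas=[[[0,0,0],[0,0,0.13],1],[[0,0,0],[0,0,0.13],1],[[0,0,0],[0,0,0.13],1],[[0,0,0],[0,0,0.13],1],[[0,0,0],[0,0,0.13],1],[[0,0,0],[0,0,0.13],1],[[0,0,0],[0,0,0.13],1],[[0,0,0],[0,0,0.13],1],[[0,0,0],[0,0,0.13],1],[[0,0,0],[0,0,0.13],1],[[0,0,0],[0,0,0.13],1],[[0,0,0],[0,0,0],1],[[0,0,0],[0,0,0],1]])

```text
clock: 9.75
position: [0.4224, -0.2076, 0.2557]
tool_rot: [3.141, 0.001, 1.722]
force: [2.0, -1.9, 0.1]
grip_width: 0.0136
finger_force: 34.0
```

It turned 1.43 rad with no slip. Now I'll release and rise well clear.

Emit:
arm_command(deltas=[[[0,0,0],[0,0,0],5],[[0,0,0],[0,0,0],5],[[0,0,-1],[0,0,0],5],[[0,0,-3],[0,0,0],5],[[0,0,-4],[0,0,0],5],[[0,0,-4],[0,0,0],5],[[0,0,-4],[0,0,0],5],[[0,0,-3],[0,0,0],5],[[0,0,0],[0,0,0],5],[[0,0,0],[0,0,0],5],[[0,0,0],[0,0,0],5],[[0,0,0],[0,0,0],5],[[0,0,0],[0,0,0],5],[[0,0,0],[0,0,0],5],[[0,0,0],[0,0,0],5],[[0,0,0],[0,0,0],5],[[0,0,0],[0,0,0],5],[[0,0,0],[0,0,0],5],[[0,0,0],[0,0,0],5],[[0,0,0],[0,0,0],5]])

```text
clock: 11.75
position: [0.4222, -0.2076, 0.4457]
tool_rot: [-3.142, 0.0, 1.718]
force: [-0.3, 0.3, 0.6]
grip_width: 0.0505
finger_force: 0.0
```

Emit:
arm_command(deltas=[[[0,0,0],[0,0,0],5],[[0,0,0],[0,0,0],5],[[0,0,0],[0,0,0],5],[[0,0,0],[0,0,0],5],[[0,0,0],[0,0,0],5],[[0,0,0],[0,0,0],5],[[0,0,0],[0,0,0],5],[[0,0,0],[0,0,0],5],[[0,0,0],[0,0,0],5],[[0,0,0],[0,0,0],5]])

```text
clock: 12.75
position: [0.4222, -0.2076, 0.4457]
tool_rot: [-3.142, -0.0, 1.718]
force: [0.2, 0.1, 0.8]
grip_width: 0.0502
finger_force: 0.0
```

```bash
python3 - <<'E'
from h import *
f=bot.grab_frame('wrist'); g=bot.grab_frame('side')
cv2.imwrite('pics/w5.png',np.hstack([cv2.cvtColor(x['frame'],cv2.COLOR_RGB2BGR)[:,80:480] for x in (f,g)]))
E
```

```text
(no output)
```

View pics/w5.png

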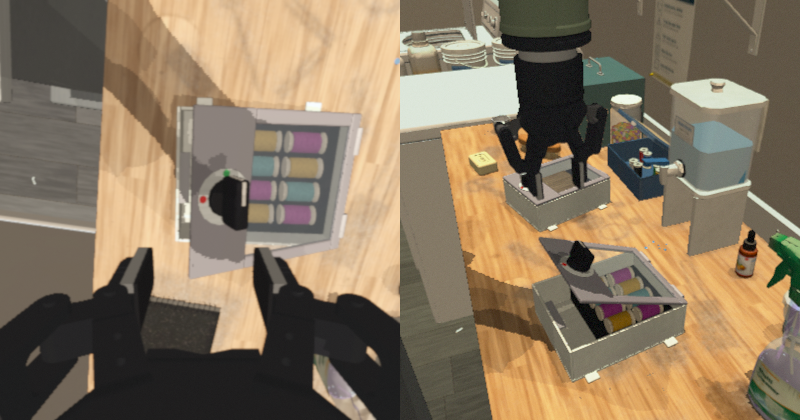

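The door stands ajar with its front edge lifted (side view, about (560,245)). The knob's bar now points at the green dot (wrist view, about (227,175)), and the gripper is clear of everything.

```bash
python3 -c "
from workcell import bot
print(bot.job_done())"
```

```text
the job is handed in; nothing more can be done
None
```

The thread case's knob is turned about 1.43 rad clockwise to the green dot and its door stands ajar. I never touched the peg case, the gripper is clear, and the job was handed in at about 13 s; the hand-in returned no verdict. My first grasp was set 20 mm too low, so the fingertips pressed on the door at about 65 N (above the 40 N limit on the arm and gripper body, if fingertips count towards it) before I backed off and corrected.

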